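# Sift the collar bells from the cat balls

## Task

The green sieve holds four small brass bells and two big wooden balls. Take it by its handle, carry it level over the blue bowl and shake it side to side until all four bells have dropped through into the bowl, then stand the sieve, with both balls still in it, on the middle of the cork mat and let go. Spill nothing and leave the bowl and the other things where they are.

Things in the scene. Friction and masses are not known exactly. Their poses are not given: they have to be found in the camera images.
- sieve: a green rigid box sieve with a bail handle over it, 102 mm (x) by 110 mm (y), 0.13 to 0.22 kg empty, open on top; walls 3 mm thick, 38 mm high. Origin at the centre of its underside, z up. Four bells start in a row along its x on the floor's middle strip, two big balls over the slots beside it.
- sieve_floor (a point): middle of the sieve's floor, 12 mm above its underside; axes as the sieve's. A solid strip 38 mm wide runs along x, a shallow trough (edges 2 mm up). Beside it (y 19 to 43 mm, both sides) open slots 24 mm wide, 96 mm long, a thin low bar across each at x = 0. Gentle level carrying leaves the bells on the strip; brisk shaking along y (strokes of some 50 mm, reversals well over 3 m/s2) drops them.
- sieve_handle (a point): middle of the sieve's handle bar, 100 mm above its underside and straight above its centre; axes as the sieve's. The bar is 12 mm wide (y), 16 mm high and 102 mm long (x), on a flat post at each end; to be gripped across y at its middle. 80 mm of air between bar and floor.
- bell0: a round brass bell, 20 mm across, about 11 g, a small ball that rolls; one of four alike. It starts on the sieve's middle strip. Origin at its centre.
- bell1: a round brass bell, 20 mm across, about 11 g, a small ball that rolls; one of four alike. It starts on the sieve's middle strip. Origin at its centre.
- bell2: a round brass bell, 20 mm across, about 11 g, a small ball that rolls; one of four alike. It starts on the sieve's middle strip. Origin at its centre.
- bell3: a round brass bell, 20 mm across, about 11 g, a small ball that rolls; one of four alike. It starts on the sieve's middle strip. Origin at its centre.
- ball_a: a solid painted wooden ball, 40 mm across, about 30 g, orange-red with a pale band; it starts in a floor slot of the sieve and is too big to pass. Origin at its centre.
- ball_b: a solid painted wooden ball, 40 mm across, about 30 g, blue with a pale band; it starts in a floor slot of the sieve and is too big to pass. Origin at its centre.
- bowl: a blue glazed ceramic pet bowl, round, 220 mm across the rim, 60 mm high, wall 6 mm, about 0.9 kg, loose on the bench, empty. Origin at the centre of its underside.
- mat: a cork mat lying on the bench, 180 mm square, 4 mm thick, fixed; its top is the surface. Origin at the centre of its underside.
- container: a closed white plastic container, 108 by 148 mm, 72 mm high, about 0.45 kg, a bystander. Origin at the centre of its underside.
- shampoo: an upright blue plastic shampoo bottle, 60 mm across, 170 mm high, a bystander. Origin at the centre of its underside.
- curry: a pink hand grooming pad with black rubber underside, 60 by 110 mm, 40 mm high, lying on the bench beyond the work, a bystander. Origin at the centre of its underside.
Not all that is in view belongs to the job. Of the things that look like the ball_b, the middle-sized one is meant.

How it is judged:
On the way, in this order (a step that is already met when the one before it is completed fails the run):
1. the sieve is held over the bowl (horizontal distance between sieve and bowl below 0.07 m and height (world z) of sieve above 0.055 m), for 0.2 s.
2. all four bells are in the bowl and both balls still in the sieve, the sieve off the mat (horizontal distance between each of bell0, bell1, bell2, bell3 and bowl below 0.105 m and z of each of bell0, bell1, bell2, bell3 in the frame of bowl below 0.06 m and distance between each of bell0, bell1, bell2, bell3 and sieve above 0.03 m and horizontal distance between each of ball_a, ball_b and sieve below 0.06 m and z of ball_a in the frame of sieve between 0.015 and 0.08 m and z of ball_b in the frame of sieve between 0.015 and 0.08 m and horizontal distance between sieve and mat above 0.1 m), for 0.2 s.
At the end, for the whole second after the job is handed in: All four bells lie in the bowl (within 105 mm of its axis and below its rim); both balls are in the sieve; the sieve stands upright (tilt under 0.1 rad) on the mat, its centre within 50 mm of the mat's; everything is at rest (horizontal distance between each of bell0, bell1, bell2, bell3 and bowl below 0.105 m and z of each of bell0, bell1, bell2, bell3 in the frame of bowl below 0.06 m and distance between each of bell0, bell1, bell2, bell3 and sieve above 0.03 m and horizontal distance between each of ball_a, ball_b and sieve below 0.06 m and z of ball_a in the frame of sieve between 0.015 and 0.08 m and z of ball_b in the frame of sieve between 0.015 and 0.08 m and linear speed of each of sieve, bowl, ball_a, ball_b, bell0, bell1, bell2, bell3 below 0.03 m/s and horizontal distance between sieve and mat below 0.05 m and height (world z) of sieve below 0.012 m and angle between sieve's own z axis and vertical below 0.1 rad); the robot touches nothing.
It fails at once if a bell or ball is spilled on the bench, or a ball lands in the bowl ((height (world z) of bell0 below 0.035 m and horizontal distance between bell0 and bowl above 0.115 m and distance between bell0 and sieve above 0.09 m) or (height (world z) of bell1 below 0.035 m and horizontal distance between bell1 and bowl above 0.115 m and distance between bell1 and sieve above 0.09 m) or (height (world z) of bell2 below 0.035 m and horizontal distance between bell2 and bowl above 0.115 m and distance between bell2 and sieve above 0.09 m) or (height (world z) of bell3 below 0.035 m and horizontal distance between bell3 and bowl above 0.115 m and distance between bell3 and sieve above 0.09 m) or (height (world z) of ball_a below 0.035 m and horizontal distance between ball_a and bowl above 0.115 m and distance between ball_a and sieve above 0.09 m) or (height (world z) of ball_b below 0.035 m and horizontal distance between ball_b and bowl above 0.115 m and distance between ball_b and sieve above 0.09 m) or (horizontal distance between ball_a and bowl below 0.1 m and height (world z) of ball_a below 0.05 m and distance between ball_a and sieve above 0.09 m) or (horizontal distance between ball_b and bowl below 0.1 m and height (world z) of ball_b below 0.05 m and distance between ball_b and sieve above 0.09 m)).
It fails at once if the bowl is moved more than 30 mm (distance of bowl from where it was at the start of the episode above 0.03 m).
It fails at once if a bystander (container, shampoo, grooming pad) is moved more than 25 mm (distance of any of container, shampoo, curry from where it was at the start of the episode above 0.025 m).
It also fails if it takes over 58 s, if anything falls off the work surface, if the arm or the gripper's body presses on something with over 40 N, if the wrist force passes 120 N, or if a joint passes its speed limit or range.

## Robot

A 7-joint arm with a two-finger parallel gripper is mounted at the origin on the work surface. World frame = base frame: x ahead of the robot, y to its left, z up, the work surface at z = 0. Lengths are in m, angles in rad, forces in N, time in s.
With the tool pointing down it reaches from about 0.35 to 0.9 m from the base axis. Payload 19.9 kg.
Tool frame: the origin (TCP) lies between the finger pads; the fingertips stand 19 mm ahead of it and the grasp point (between the pads) is the TCP; z points along the fingers, y is the line along which they close (so a half turn about z gives the same grasp; the last joint's range is limited). The gripper opens to 94 mm and grips with 3 to 60 N. Pads are 16 mm wide; open, the fingers measure 119 mm over their backs; the gripper's body (75 mm by 177 mm) begins 78 mm behind the grasp point.
Start: joints at [1.238, 0.417, -0.01, 1.614, 0.005, 1.111, -0.053], TCP at [0.179, -0.599, 0.224] pointing down, gripper open.
Joint ranges: [-2.81, 2.81], [-0.39, 2.02], [-1.27, 1.25], [0.06, 2.57], [-1.19, 4.33], [0.19, 2], [-2.82, 2.82]. Speed limits (rad/s): [1.89, 1.89, 2.39, 2.39, 3.01, 3.01, 3.01].

## Interface

Orientations are given as a 3x3 rotation matrix whose columns are the frame's x, y, z axes.
In Python, from rig import robot gives the robot as it stands. Calls block until the motion is done:
- robot.move_ptp(position, orientation): joint-space move of the TCP to a pose.
- robot.move_linear(position, velocity=0.15, frame=None, threshold=None): straight line of the TCP; frame=None keeps the orientation; velocity is the mean speed in m/s. With threshold (N) it stops when the force on the tool has changed by that much, and returns True; else False.
- robot.goto_joints(angles): joint-space move.
- robot.gripper_to(opening): finger opening in m; the grip force is fixed at half the most; returns when the fingers have stopped.
- robot.pause(seconds).
- robot.ik(position, orientation): joint angles nearest the present ones, or None.
- robot.get_state(): the state.
- robot.grab_frame(name): name is "scene" or "top" or "wrist"; returns the picture (480x640x3 uint8, red, green, blue); there is no depth.
- robot.camera_info(name): a dict with "fx", "fy", "cx", "cy" (pixels), "rvec" (rotation vector, rad) and "tvec" (3), from world to camera coordinates, as OpenCV has them. Camera axes: x right, y down, z forward; pixel columns grow to the right and rows downward; lengths in m; the calibration is good to about 2 mm. A picture is of the moment at which its call begins: read the wrist's pose just before it. camera_info takes no time and is no camera call; for the wrist camera it gives the pose at the moment of the call.
A pose or a line that the arm cannot do raises robot.PlanningError and nothing moves.
- robot.sign_off(): hands the job in; it is judged then, once.
The state is a dict: "time": time; "qpos": joint angles; "joint_vel": joint speeds; "effort": joint torques, N m; "ee_pos": TCP position; "tool_rot": TCP orientation; "force": force on the tool from outside, world axes, zero at the start; "moment": the same for the moment, N m; "opening": finger opening in m; "grasp_force": force on a finger pad.
Only numpy, scipy, OpenCV 4.12 (cv2) and the standard library are available. Lean on these libraries where they do the work, as an engineer would, in place of code of your own. Each camera call takes 0.05 s, during which the arm holds its last target. There are 200 camera calls.

## Working session

There is one attempt and no reset: what is moved stays moved. The work goes in short steps, each a Python script; the robot and the scene stay as the last script left them, time stands still between calls to the robot, and variables do not carry over. Pictures are saved under pics/ and viewed, at most 10 in all, crops included, and the job is handed in when it is done.

```bash
mkdir -p pics
cat > h.py <<'E'
import numpy as np, cv2
from rig import robot
def save(n,f): cv2.imwrite(f'pics/{f}.png',cv2.cvtColor(robot.grab_frame(n),cv2.COLOR_RGB2BGR))
def back(n,uv,z,ci=None):
    c=ci or robot.camera_info(n); R=cv2.Rodrigues(np.array(c['rvec'],float))[0]; t=np.array(c['tvec'],float).ravel()
    d=R.T@np.array([(uv[0]-c['cx'])/c['fx'],(uv[1]-c['cy'])/c['fy'],1]); o=-R.T@t
    return o+d*(z-o[2])/d[2]
E
python3 - <<'E'
from h import *
save('top','top1'); save('scene','scene1')
for n in('top','scene'): print(n,robot.camera_info(n))
s=robot.get_state(); print(s['time'],s['ee_pos'],s['tool_rot'],s['force'])
E
```

```text
top {'fx': 619.0077747288217, 'fy': 619.0077747288217, 'cx': 311.3681259673766, 'cy': 241.60622267054228, 'rvec': array([ 2.15212086, -2.20183765,  0.08673182]), 'tvec': array([0.05437359, 0.57924639, 1.2485471 ])}
scene {'fx': 520.6209878434853, 'fy': 520.6209878434853, 'cx': 322.4507965076015, 'cy': 240.24266978090853, 'rvec': array([ 1.19945648,  2.43589442, -0.83577124]), 'tvec': array([ 0.30105123, -0.33079696,  1.53293308])}
0.1 [ 0.17908864 -0.59844191  0.22388673] [[ 9.58022180e-01  2.86693835e-01 -3.84611771e-04]
 [ 2.86694087e-01 -9.58021583e-01  1.07094630e-03]
 [-6.14326753e-05 -1.13625623e-03 -9.99999353e-01]] [0.28310837 0.28060282 0.37024793]
```

View pics/top1.png

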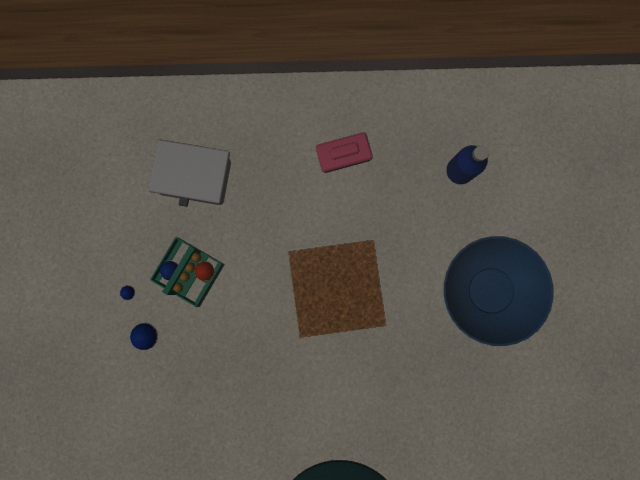

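View pics/scene1.png

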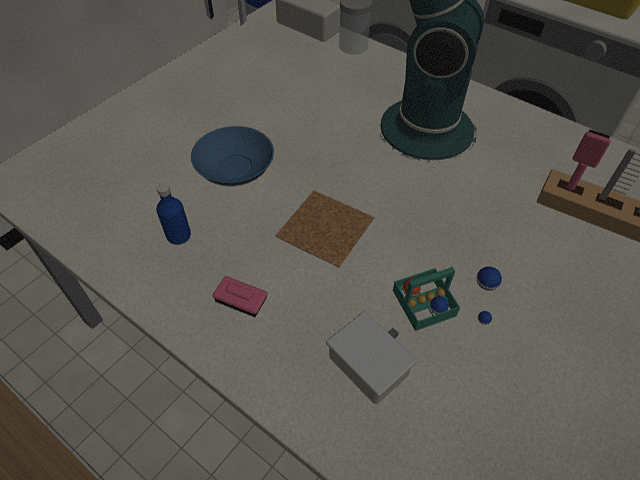

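The top view shows the sieve near (187,272), the mat near (337,288) and the bowl near (498,291). Two decoy blue balls sit to the left of the sieve. I'll enlarge the sieve.

Run:
```python
from h import *
im=cv2.imread('pics/top1.png')[225:325,110:240]
cv2.imwrite('pics/crop1.png',cv2.convertScaleAbs(cv2.resize(im,None,fx=6,fy=6,interpolation=cv2.INTER_CUBIC),alpha=1.8))
for nm,uv,z in[('sieve rim',(187,272),.04),('bowl rim',(498.5,291),.06),('mat',(337.5,288.5),.004),('container',(190,172),.07),('knob',(184,202),.04),('bigball',(143,336),.02)]: print(nm,back('top',uv,z))
```

```text
sieve rim [0.52309655 0.2941725  0.04      ]
bowl rim [ 0.47058335 -0.3275887   0.06      ]
mat [ 0.48313856 -0.01082356  0.004     ]
container [0.72195453 0.28083166 0.07      ]
knob [0.6662095  0.29945949 0.04      ]
bigball [0.39544764 0.38884685 0.02      ]
```

View pics/crop1.png

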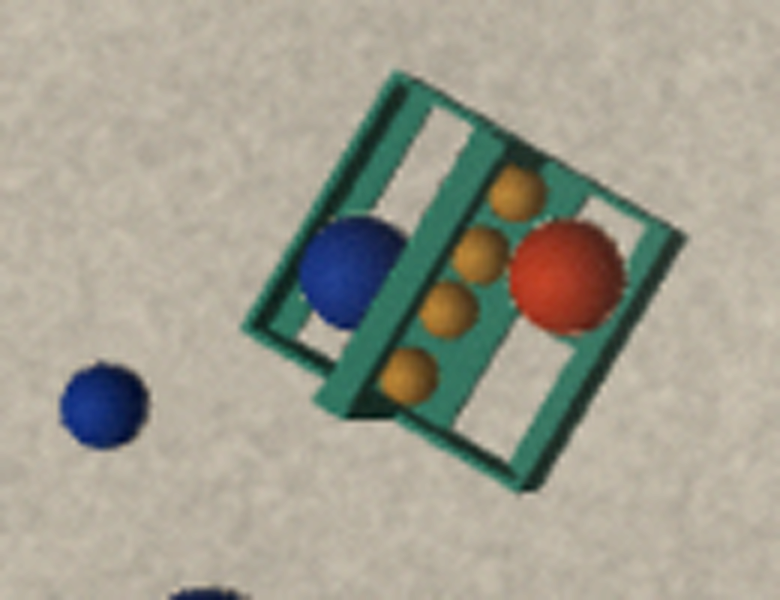

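The crop shows the rim corners at (400,72), (685,235), (530,490) and (245,327). The bar top ends at about (497,140) and (330,409). Next I'll work out the sieve pose and check IK at each location.

```bash
cat >> h.py <<'E'
def frame(a):  # tool y along world angle a, z down
    y=np.array([np.cos(a),np.sin(a),0]); z=np.array([0,0,-1.]); return np.c_[np.cross(y,z),y,z]
BOWL=np.array([.4706,-.3276]); MAT=np.array([.4831,-.0108])
E
python3 - <<'E'
from h import *
f=lambda p,z:back('top',(110+(p[0]-2.5)/6,225+(p[1]-2.5)/6),z)[:2]
C=[f(p,.038) for p in[(400,72),(685,235),(530,490),(245,327)]]
print('rim ctr',np.mean(C,0),[np.linalg.norm(C[i]-C[i-1]).round(4) for i in range(4)])
for a,b in((0,3),(1,2)): d=C[a]-C[b];print(np.degrees(np.arctan2(d[1],d[0])))
A=f((497,140),.108);B=f((330,409),.108);d=A-B
print('bar',(A+B)/2,np.linalg.norm(d),np.degrees(np.arctan2(d[1],d[0])))
c=np.mean(C,0); a=np.arctan2(d[1],d[0])+np.pi/2
for aa in(a,a-np.pi):
  for p in(c,MAT,BOWL): 
    for z in(.1,.25): q=robot.ik(np.r_[p,z],frame(aa)); print(np.degrees(aa),z,None if q is None else np.round(q,2))
# corners of bowl box check
im=cv2.imread('pics/top1.png'); 
hsv=cv2.cvtColor(im,cv2.COLOR_BGR2HSV); m=((hsv[...,0]>95)&(hsv[...,0]<120)&(hsv[...,1]>90)).astype('uint8'); m[:,:430]=0;m[:230]=0
cs=max(cv2.findContours(m,0,2)[0],key=cv2.contourArea); e=cv2.fitEllipse(cs); print(e, back('top',e[0],.06))
E
```

```text
rim ctr [0.52452709 0.294429  ] [np.float64(0.1003), np.float64(0.1121), np.float64(0.0999), np.float64(0.1115)]
-31.749833742373628
-32.1030284794565
bar [0.52413845 0.29644017] 0.10024089937149755 -32.424523840413265
57.57547615958673 0.1 [ 0.13  0.74 -0.97  1.75  0.7   1.04 -0.1 ]
57.57547615958673 0.25 [ 0.21  0.58 -1.11  1.62  0.54  1.28  0.01]
57.57547615958673 0.1 [ 0.59  0.44 -0.76  2.05  0.42  0.81  0.59]
57.57547615958673 0.25 [ 0.69  0.21 -0.82  1.9   0.17  1.1   0.81]
57.57547615958673 0.1 [ 0.97  0.53 -0.53  1.83  0.34  0.87  1.28]
57.57547615958673 0.25 [ 1.    0.35 -0.56  1.7   0.2   1.15  1.39]
-122.42452384041327 0.1 [-1.09  0.63  0.72  1.79 -0.51  0.91 -2.28]
-122.42452384041327 0.25 [-1.1   0.43  0.72  1.67 -0.3   1.16 -2.44]
-122.42452384041327 0.1 [ 0.32  0.37 -0.42  2.05  0.22  0.76 -2.37]
-122.42452384041327 0.25 [ 0.46  0.17 -0.56  1.91  0.1   1.09 -2.27]
-122.42452384041327 0.1 [ 0.57  0.47 -0.02  1.85  0.01  0.82 -1.59]
-122.42452384041327 0.25 [ 0.6   0.3  -0.06  1.72  0.02  1.12 -1.6 ]
((498.0204772949219, 290.7900085449219), (106.84896087646484, 109.60104370117188), 136.3498077392578) [ 0.47101947 -0.32665948  0.06      ]
```

```bash
echo "S=np.array([.5243,.2953]); F=frame(np.radians(57.8))" >> h.py
python3 - <<'E'
from h import *
robot.move_ptp(np.r_[S,.25],F)
save('wrist','w1'); ci=robot.camera_info('wrist')
import pickle; pickle.dump(ci,open('w1.pkl','wb'))
s=robot.get_state(); print(s['time'],s['ee_pos'],np.round(s['qpos'],2))
p=np.array([*S,.108]);R=cv2.Rodrigues(ci['rvec'])[0]; 
for t in(-.051,0,.051):
  c=R@(p+t*np.array([np.cos(np.radians(-32.2)),np.sin(np.radians(-32.2)),0]))+ci['tvec']; print(c[0]/c[2]*ci['fx']+ci['cx'],c[1]/c[2]*ci['fy']+ci['cy'])
E
```

```text
3.4917 [0.52460643 0.29477798 0.24989052] [ 0.21  0.59 -1.11  1.62  0.54  1.28  0.01]
319.5476255501532 172.26637765308652
319.68007830439103 236.040528858242
319.80175577123975 294.62652968337346
```

View pics/w1.png

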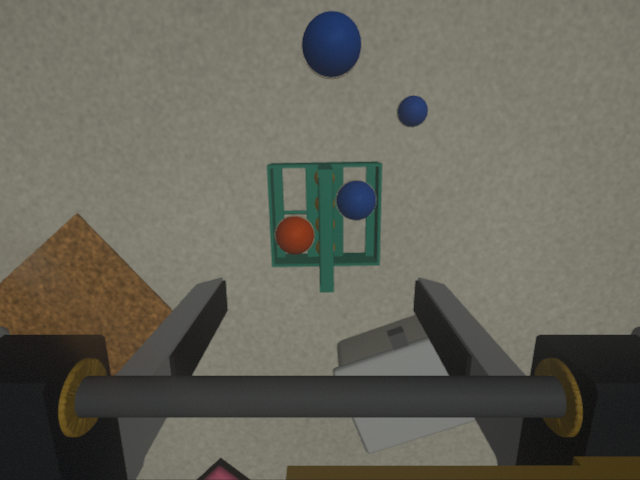

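The wrist view shows the bar at u≈326 against an expected 320, so the sieve is about 4–5 mm further toward tool +y. I'll correct for that, descend and grip.

Run:
```python
from h import *
S2=S+.0045*F[:2,1]
robot.move_linear(np.r_[S2,.15],.15)
robot.gripper_to(.04)
save('wrist','w2'); 
print(robot.move_linear(np.r_[S2,.1],.1,threshold=8))
robot.gripper_to(0.0)
s=robot.get_state(); print(s['time'],s['ee_pos'],s['opening'],s['grasp_force'],s['force'])
```

```text
False
6.5083 [0.52675364 0.29903187 0.10013779] 0.011650913528035971 29.981455206871033 [-0.81075396 -1.19748022  1.97573529]
```

View pics/w2.png

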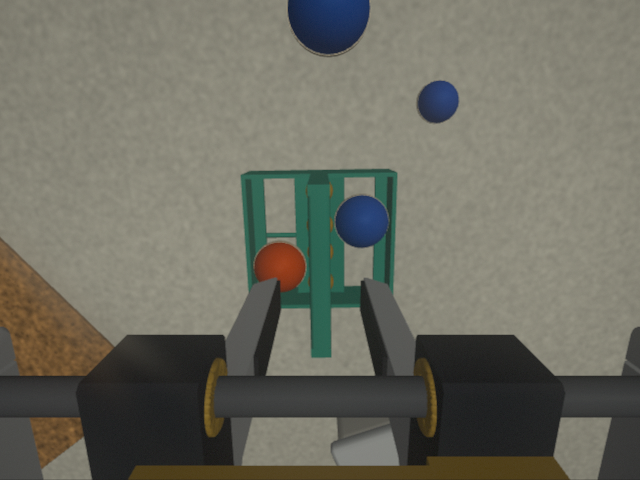

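The grip is good: the bar is centred at 11.65 mm opening. Now I'll lift and carry the sieve to the bowl.

Run:
```python
from h import *
p=robot.get_state()['ee_pos']
robot.move_linear([p[0],p[1],.2],.08)
s=robot.get_state(); print(s['opening'],s['force'])
robot.move_linear(np.r_[.471,-.327,.2],.15)
robot.move_linear(np.r_[.471,-.327,.173],.06)
robot.pause(.3)
s=robot.get_state(); print(s['time'],s['ee_pos'],s['opening'],np.round(s['qpos'],2))
q0=s['qpos']
for d in(-.025,.025):
  q=robot.ik(np.r_[.471,-.327,.173]+d*F[:,1],F); print(np.round(q-q0,3))
save('wrist','w3');save('top','top2')
a=cv2.imread('pics/w3.png')[60:400,140:500]; b=cv2.resize(cv2.imread('pics/top2.png')[220:360,430:570],(340,340))
cv2.imwrite('pics/c3.png',cv2.convertScaleAbs(np.hstack([a,b]),alpha=1.5))
```

```text
0.011575609867666389 [-0.56926756 -0.39613245 -3.63016611]
13.15 [ 0.47105993 -0.32707093  0.17318808] 0.011630046349395858 [ 1.34  0.62 -1.08  1.77  0.61  1.13  1.07]
[ 0.041  0.003  0.001 -0.004  0.002  0.002  0.043]
[-0.043 -0.001  0.     0.002 -0.001 -0.001 -0.043]
```

View pics/c3.png

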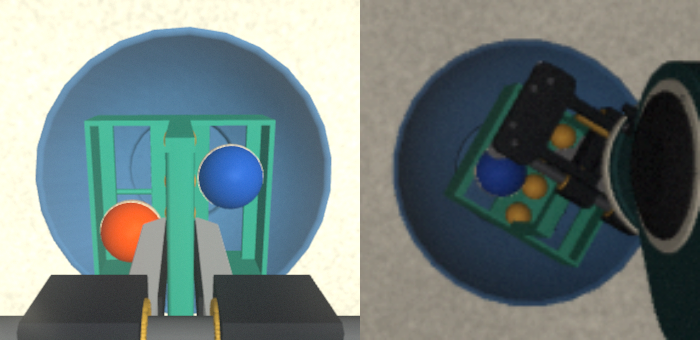

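The bells are still on the strip and the sieve is centred over the bowl. Now I'll shake along tool y.

```bash
cat > shake.py <<'E'
from h import *
import sys
n,v,name=int(sys.argv[1]),float(sys.argv[2]),sys.argv[3]
c=np.r_[.471,-.327,.173]; y=F[:,1]
t0=robot.get_state()['time']
for i in range(n):
    robot.move_linear(c+.025*y*(1 if i%2 else -1),v)
t1=robot.get_state()['time']
robot.move_linear(c,.08); robot.pause(.6)
s=robot.get_state(); print((t1-t0)/n,s['time'],s['ee_pos'],s['opening'],s['force'])
save('wrist',name+'w');save('top',name+'t')
a=cv2.imread(f'pics/{name}w.png')[60:400,140:500]; b=cv2.resize(cv2.imread(f'pics/{name}t.png')[220:360,430:570],(340,340))
cv2.imwrite(f'pics/{name}c.png',cv2.convertScaleAbs(np.hstack([a,b]),alpha=1.5))
E
python3 shake.py 9 .25 s1
```

```text
0.33888888888888896 17.3667 [ 0.47097042 -0.32707133  0.17300603] 0.01192362637529032 [-0.74104845 -1.22215256 -2.28980333]
```

View pics/s1c.png

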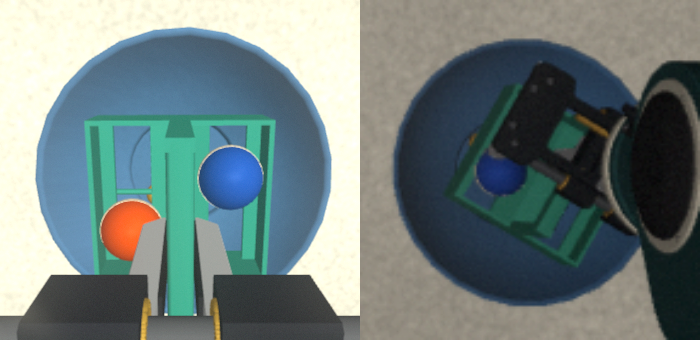

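The strip looks empty. I'll do a few more strokes for safety, then count the bells with the scene camera.

```bash
python3 shake.py 5 .28 s2
python3 - <<'E'
from h import *
robot.move_linear([.471,-.327,.25],.15)
robot.pause(.3)
save('scene','sc2');save('wrist','w4')
a=cv2.resize(cv2.imread('pics/sc2.png')[70:220,150:300],(400,400)); b=cv2.imread('pics/w4.png')[0:400,120:520]
print(robot.get_state()['time'])
cv2.imwrite('pics/c4.png',cv2.convertScaleAbs(np.hstack([a,b]),alpha=1.5))
E
```

```text
0.31000000000000016 20.0833 [ 0.47095293 -0.3270479   0.17298912] 0.011877854877160634 [-0.32018673  0.28246675 -3.41226339]
21.25
```

View pics/c4.png

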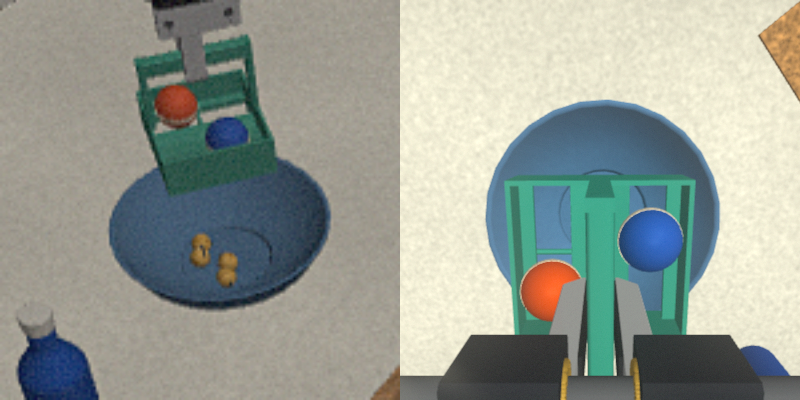

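All four bells are in the bowl, in two touching pairs, and both balls are in the sieve. Now I'll place the sieve on the mat.

Run:
```python
from h import *
robot.move_linear(np.r_[MAT,.2],.12)
robot.move_linear(np.r_[MAT,.115],.08)
robot.pause(.2)
print(robot.move_linear(np.r_[MAT,.1035],.02,threshold=5))
s=robot.get_state();print(s['ee_pos'],s['force'])
robot.gripper_to(.04); robot.pause(.2)
p=robot.get_state()['ee_pos']
robot.move_linear([p[0],p[1],.25],.08)
robot.move_linear([.30,-.2,.3],.2); robot.pause(.5)
save('top','top3'); print(robot.get_state()['time'])
cv2.imwrite('pics/c5.png',cv2.convertScaleAbs(cv2.resize(cv2.imread('pics/top3.png')[200:400,250:590],None,fx=2.2,fy=2.2),alpha=1.5))
```

```text
True
[ 0.48279921 -0.01094611  0.10405895] [-1.36514917 -1.65735611  7.0206656 ]
30.85
```

View pics/c5.png

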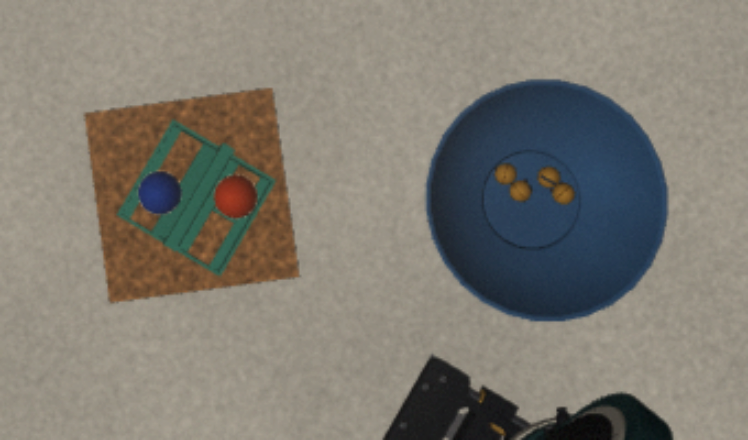

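The sieve stands centred on the mat at about (195,197) with both balls in it. The four bells lie in the bowl near (535,182).

```bash
python3 -c "
from rig import robot
print(robot.sign_off())"
```

```text
the job is handed in; nothing more can be done
None
```

The job is handed in at about 31 s on the clock: all four bells are in the bowl, and the sieve stands on the middle of the mat with both balls in it; sign-off returned no verdict.

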